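# Weigh a cake portion on the beam scale

## Robot

A 7-joint arm with a two-finger parallel gripper is mounted at the origin on the work surface; the furniture and walls round the work are solid. World frame = base frame: x ahead of the robot, y to its left, z up, the work surface at z = 0. Lengths are in mm, angles in rad, forces in N, time in s.
With the tool pointing down it reaches from about 425 to 825 mm from the base axis. Payload 3.6 kg.
Tool frame: the origin (TCP) lies at the very end of the fingers, on their centre line; the grasp point (between the pads) lies 19 mm behind it; z points along the fingers, y is the line along which they close (so a half turn about z gives the same grasp; the last joint's range is limited). The gripper opens to 85 mm and grips with 20 to 120 N. Pads are 22 mm wide; open, the fingers measure 114 mm over their backs; the gripper's body (76 mm by 85 mm) begins 54 mm behind the grasp point. The pads swing forward as they close: fully open they stand 13 mm farther back than shut.
Start: joints at [-1.3, 0.615, -0.013, 1.423, 0.008, 1.103, -0.04], TCP at [190.688, 621.37, 231.297] pointing down, gripper open.
Joint ranges: [-3.12, 3.12], [-0.3, 2.06], [-1.34, 1.32], [0.26, 2.42], [-1.36, 4.5], [0.01, 1.98], [-2.84, 2.84]. Speed limits (rad/s): [2.79, 2.79, 3.14, 3.14, 3.14, 3.14, 3.14].

## Interface

Orientations are given as a unit quaternion [x, y, z, w].
In Python, from bench import r gives the robot as it stands.
- The arm moves only by the shell command python3 -m jog 'ROWS'. ROWS is JSON, one flat list of numbers, 7 for each row, row after row: the shift along the world's x, y, z in cm, then the turn, a rotation vector about the world's x, y, z in degrees, then the opening in per cent of the stroke, from 0 (shut) to 100 (fully open). A call has exactly 8 rows; each row shifts and turns the commanded pose from where the row before left it; what a row does not reach is not made up. A row lasts 1/8 s, in which the tool goes at most 62.5 mm and 10.7 degrees, less where a joint would pass 70% of its speed; a pose out of reach is approached as far as the arm can. A call is refused whole if a number of a shift passes 6.25 or a number of a turn 10.7, either way. A call with a gripper value outside its range is refused whole. The fingers move at their own pace and stop on an object; the grip force is fixed at half the most. Time passes only in rows, so rows that do not move let the fingers close, or fill a call up. It gives the time, the measured TCP pose, the force, the opening and the grip force at its end, in the units of the state.
- r.sense(): the state, without advancing time (a new reading comes with each control period).
- r.camera(name): name is "side" or "top" or "wrist"; returns the picture (384x512x3 uint8, red, green, blue); there is no depth.
- r.camera_params(name): a dict with "mtx" (3x3 intrinsics, pixels), "world_to_cam" (4x4, takes a point from world to camera coordinates); the wrist camera has in their place "T_tool_cam" (4x4, takes a point from camera to tool coordinates, whose origin is the TCP and whose axes are the flange's). Camera axes: x right, y down, z forward; pixel columns grow to the right and rows downward; lengths in mm; the calibration is good to about 2 mm. A picture is of the moment at which its call begins: read the wrist's pose just before it. camera_params takes no time and is no camera call.
- r.close_job(): hands the job in; it is judged then, once.
Trained networks look in the newest picture that a camera, given by its name, has taken for a name from the list of things; names that differ only in an ending like _2 or _b are one class to them, and where a whole thing is asked for, a point or a joint stands for the part that bears it (a point fixed in the world has none). Each returns a list of dicts, best first, with "conf" (0 to 1); they miss things now and then, are a little off and sometimes report something else, mostly with a low value. They report only what shows in the picture. A call takes as long as a camera call. They do not tell look-alikes from the thing itself.
- r.cut_out(camera, label): "region" (384x512 bool, what is visible of it) and "box" ([left, top, right, bottom] in pixels, round what is visible of it).
- r.tip_of(camera, label): "location" ([column, row] in pixels: a listed point, or the origin of a listed thing).
The state is a dict: "time_s": time; "qpos": joint angles; "dq": joint speeds; "effort": joint torques, N m; "ee_pos": TCP position; "eef_rot": TCP orientation; "force": force on the tool from outside, world axes, zero at the start; "ft_torque": the same for the moment, N m; "gripper_width": opening from 0.0 (shut) to 1.0 (fully open); "grasp_force": force on a finger pad.
Only numpy, scipy, OpenCV 4.12 (cv2) and the standard library are available. Lean on these libraries where they do the work, as an engineer would, in place of code of your own. Each camera call takes 0.05 s, during which the arm holds its last target. There are 200 camera calls.

## Task

Weigh the low, flat piece of cake on the beam scale: set it in the hanging pan without dropping or pressing it, then slide the poise (the steel weight with the round knob) along the beam until the beam hangs free and level, its tip at the marks of the loop, and take the hand away. Treat the scale gently: never push it hard or pinch its knob with more than about 15 N, and leave the other things on the table alone.

Things in the scene. Friction and masses are not known exactly. Their poses are not given: they have to be found in the camera images.
- scale: Beam scale fixed to the worktop. Origin: on the worktop under the beam's pivot (pivot at z = 170 mm); z up; the beam lies along y, pan toward +y, poise and tip toward -y. Base 14 mm high, pillar up to z = 185. At y = -265 a steel loop (46 wide, top at z = 210) surrounds the tip; black marks on it at z = 170 = level. The fork round the pan: 190 wide in x, y = 50 to 164, bars 14 high.
- beam (a joint): Tilt of the beam in rad: 0 = level, positive = pan end down; stops at -0.10 and +0.10. It swings freely, damped, settling in about 2 s, and is weakly self-righting: near balance 1 mm of poise travel changes the settled tilt by about 0.008 rad; beyond about 12 mm from balance it lies on a stop. A push on the knob tilts it too: read it untouched. Empty, it is level with the poise at 0.
- poise (a joint): Position of the poise along the beam in m: 0 = innermost (60 mm from the pivot), growing outward to the tip (scale -y), up to 0.145. The poise weighs 0.25 kg, slides with about 1.5 N (more when moved fast) and stays where it is left. Balance lies at 0.6 m per kg of cake, about 0.07 to 0.135 m.
- poise_knob (a point): Point on the axis of the poise's knob, 45 mm above the beam's centre line: upright steel cylinder, 20 mm in diameter, to push or pinch from 16 mm below to 20 mm above this point (its top). Below it the poise is a block 36 x 34 x 40 mm (across the beam, along it, high) round the beam (10 x 16 mm). Axes: y along the beam toward the pan.
- pan_floor (a point): Centre of the pan's floor (upper face). Open pan, inside 134 mm (x, across the beam) by 144 mm (y), rim 11 mm above the floor; an ear at the middle of each x side rises 37 mm above the floor, just inside the fork. It hangs on a hinge about x, 31 mm above this point and 150 mm from the beam's pivot, swings level and yields when pressed; empty, it stands about 30 mm higher than loaded.
- cake: The piece to weigh: the low, flat piece of blueberry cake, 50 mm (x) by 80 mm (y) by 38 mm high; origin at the centre of its underside. Rigid, between 0.12 and 0.22 kg, unknown; grasp it across the 50 mm width, low (about 23 mm above its underside; the top is rounded) and firmly, about 25 N, else it slips.
- tall_cake_a: Bystander: narrow tall piece of cake, 57 x 52 x 83 mm; origin at the centre of its underside.
- tall_cake_b: Bystander: tall piece of cake, 74 x 68 x 89 mm; origin at the centre of its underside.
- cup: Bystander: steel measuring cup with strap handle, 74 x 103 x 74 mm; origin at the centre of its underside.
- tub: Bystander: round lidded plastic tub, 119 mm wide, 51 mm high; origin at the centre of its underside.
Not all that is in view belongs to the job. What is shaped like the cake but green is not meant.

How it is judged (in metres and radians):
On the way:
1. the flat cake stands in the pan, let go (horizontal distance between cake and pan_floor below 0.05 m and z of cake in the frame of pan_floor between -0.006 and 0.012 m and angle between cake's own z axis and vertical below 0.4 rad and contact force between each of the arm, the fingers and cake below 0.1 N), for 0.3 s.
At the end, for the whole second after the job is handed in: The flat cake stands on the pan's floor, within 50 mm of its centre; the beam hangs untouched within 0.03 rad of level, moving slower than 0.03 rad/s (horizontal distance between cake and pan_floor below 0.05 m and z of cake in the frame of pan_floor between -0.006 and 0.012 m and angle between cake's own z axis and vertical below 0.4 rad and value of joint beam between -0.03 and 0.03 rad and velocity of joint beam between -0.03 and 0.03 rad/s and contact force between each of the arm, the fingers and scale below 0.1 N).
It fails at once if the scale is pushed hard or squeezed: contact forces on it together over 40 N (as in a pinch of 20 N a finger) (contact force between any of the arm, the fingers and scale above 40 N).
It fails at once if the cake is dropped or pressed into the pan (more than 40 N) (contact force between cake and scale above 40 N).
It fails at once if another thing on the table is shifted by more than 25 mm (distance of any of tall_cake_a, tall_cake_b, cup, tub from where it was at the start of the episode above 0.025 m).
It also fails if it takes over 72 s, if anything falls off the work surface, if the arm or the gripper's body presses on something with over 40 N, if the wrist force passes 120 N, or if a joint passes its speed limit or range.

## Working session

There is one attempt and no reset: what is moved stays moved. The work goes in short steps, Python scripts to look and compute and a shell command to move; the robot and the scene stay as the last step left them, time stands still between calls to the robot, and variables do not carry over. Pictures are saved under pics/ and viewed, at most 11 in all, crops included, and the job is handed in when it is done.

```bash
mkdir -p pics; ls
cat > h.py <<'E'
import numpy as np,cv2
from bench import r
def ray(cam,px):
    p=r.camera_params(cam);K=np.array(p["mtx"]);
    if cam=="wrist":
        from scipy.spatial.transform import Rotation as R
        s=r.sense();T=np.eye(4);T[:3,:3]=R.from_quat(s["eef_rot"]).as_matrix();T[:3,3]=s["ee_pos"]
        C=T@np.array(p["T_tool_cam"])
    else: C=np.linalg.inv(np.array(p["world_to_cam"]))
    d=C[:3,:3]@np.linalg.solve(K,[px[0],px[1],1.]);return C[:3,3],d
def at(cam,px,z):
    o,d=ray(cam,px);return o+d*(z-o[2])/d[2]
def tri(c1,p1,c2,p2):
    o1,d1=ray(c1,p1);o2,d2=ray(c2,p2)
    A=np.stack([d1,-d2],1);t=np.linalg.lstsq(A,o2-o1,rcond=None)[0]
    a=o1+t[0]*d1;b=o2+t[1]*d2;return (a+b)/2,np.linalg.norm(a-b)
def proj(cam,P):
    p=r.camera_params(cam);c=np.array(p["world_to_cam"])@np.append(P,1);u=np.array(p["mtx"])@c[:3];return u[:2]/u[2]
E
python3 - <<'E'
from h import *
np.set_printoptions(precision=1,suppress=True)
ims=[]
for c in ["side","top"]:
    im=r.camera(c);ims.append(im);cv2.imwrite(f"pics/{c}0.png",im[:,:,::-1])
    print(c,np.linalg.inv(np.array(r.camera_params(c)["world_to_cam"]))[:3,[3,2]].T)
    for l in ["cake","poise_knob","pan_floor","scale","tall_cake_a","tub","cup"]:
        print(c,l,[(np.round(q["location"]),round(q["conf"],2)) for q in r.tip_of(c,l)])
s=r.sense();print(s)
E
```

```text
pics
side [[414.4 701.8 586.3]
 [  0.   -0.9  -0.5]]
side cake [(array([277., 198.]), 0.63), (array([295., 182.]), 0.63)]
side poise_knob []
side pan_floor [(array([224., 251.]), 0.61), (array([284., 247.]), 0.47)]
side scale []
side tall_cake_a [(array([285., 248.]), 0.92), (array([260., 178.]), 0.73)]
side tub [(array([287., 279.]), 0.61), (array([227., 250.]), 0.4)]
side cup [(array([295., 323.]), 0.88)]
top [[ 293.7  -75.6 1318.6]
 [   0.1   -0.    -1. ]]
top cake [(array([358., 242.]), 0.65), (array([311., 226.]), 0.55)]
top poise_knob [(array([242., 156.]), 0.57)]
top pan_floor [(array([152., 173.]), 0.88), (array([211., 175.]), 0.16)]
top scale [(array([208., 172.]), 0.93)]
top tall_cake_a [(array([358., 201.]), 0.61), (array([234., 224.]), 0.59)]
top tub [(array([189., 227.]), 0.58), (array([148., 173.]), 0.28)]
top cup [(array([211., 173.]), 0.71), (array([144., 228.]), 0.61)]
{'time_s': 0.8, 'qpos': array([-1.3,  0.6, -0. ,  1.4,  0. ,  1.1, -0. ]), 'dq': array([ 0., -0.,  0.,  0., -0., -0.,  0.]), 'effort': array([  0. , -46.9,   0.3, -17.1,   0. ,   0. ,   0. ]), 'ee_pos': array([190.7, 621.4, 231.4]), 'eef_rot': array([ 0.1,  1. ,  0. , -0. ]), 'force': array([-0.9, -0.2,  0.5]), 'ft_torque': array([-0., -0.,  0.]), 'grasp_force': 0.0, 'gripper_width': 1.0045173840795896}
```

View pics/side0.png

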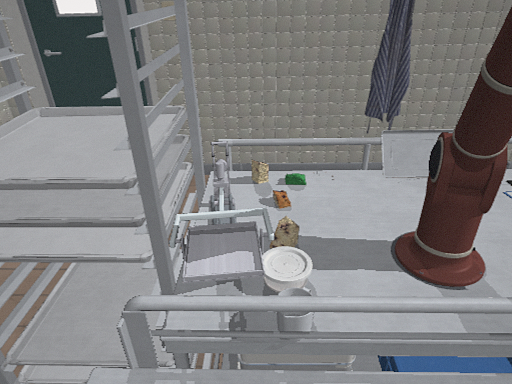

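View pics/top0.png

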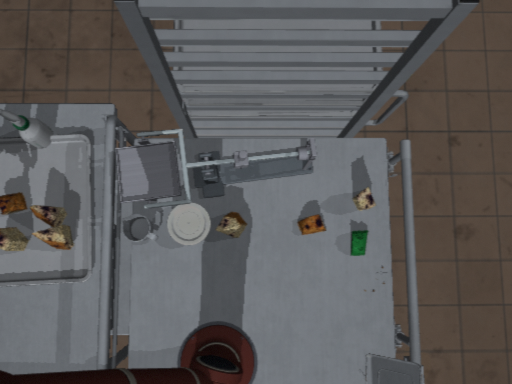

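Run:
```python
from h import *
np.set_printoptions(precision=1,suppress=True)
for l,p,z in [("cakeA",(358,242),0),("cakeB",(311,226),0),("scale",(208,172),0),("knob",(242,156),215),("pan",(152,173),139),("tallA",(358,201),0),("tallB",(234,224),0),("tub",(189,227),0),("cup",(144,228),0)]:
    P=at("top",p,z);print(l,P,"in side:",proj("side",P))
```

```text
cakeA [ 323.3 -398.7    0. ] in side: [295.4 180.7]
cakeB [ 369.  -265.9    0. ] in side: [283.5 200.7]
scale [525.1  27.9   0. ] in side: [223.9 263.1]
knob [526.6 -70.8 215. ] in side: [221.8 166.1]
pan [498.2 160.5 139. ] in side: [225.8 253.7]
tallA [ 440.3 -402.6    0. ] in side: [261.4 180.3]
tallB [375.3 -47.    0. ] in side: [284.1 244.2]
tub [367.2  80.3   0. ] in side: [289.8 278.6]
cup [364.8 207.1   0. ] in side: [294.3 323.4]
```

The side picture shows the orange flat cake at (282,199), the green look-alike at (295,180), and the pan at (224,251). The top picture shows the cake at (311,226), the pan at (150,172), the knob at (241,157), and the loop at (308,153). The pan lies behind the tub and cup.

Run:
```python
from h import *
from scipy.spatial.transform import Rotation as R
np.set_printoptions(precision=2,suppress=True)
s=r.sense();M=R.from_quat(s["eef_rot"]).as_matrix();print(M)
im=r.camera("top")
for q in r.cut_out("top","cake"):
    m=q["region"]
    pts=np.array([at("top",(c,w),38)[:2] for w,c in zip(*np.nonzero(m))]).astype(np.float32)
    print(q["conf"],q["box"],cv2.minAreaRect(pts))
for n,p,z in [("loopcentre",(308,153),170),("pillar",(208,162),185),("beam at fork",(190,165),170)]: print(n,at("top",p,z))
cv2.imwrite("pics/top_crop.png",cv2.resize(im[110:260,100:340,::-1],None,fx=3.3,fy=3.3,interpolation=cv2.INTER_CUBIC))
```

```text
[[-0.96  0.29 -0.  ]
 [ 0.29  0.96  0.  ]
 [ 0.    0.   -1.  ]]
0.94 [349.8, 230.0, 366.9, 257.1] ((320.33038330078125, -389.0111999511719), (42.41902542114258, 70.08743286132812), 83.811279296875)
0.6 [296.3, 216.1, 327.5, 232.5] ((369.54913330078125, -258.6790771484375), (47.43712615966797, 70.56857299804688), 13.823769569396973)
loopcentre [ 543.77 -237.44  170.  ]
pillar [517.74  13.62 185.  ]
beam at fork [513.07  59.8  170.  ]
```

View pics/top_crop.png

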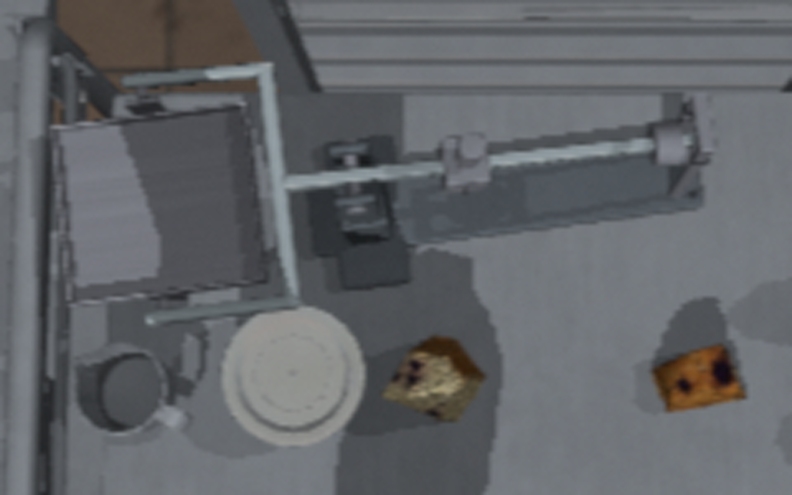

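The crop shows the beam turned about 6° in yaw. The cake is at (700,378), turned about 14°, and the poise is at (465,150), already part way out.

```bash
python3 -m jog '[0,0,6,0,0,0,100, 1,-1,6,0,0,0,100, 3.5,-5,0,0,0,0,100, 3.5,-5,0,0,0,0,100, 3.5,-5,0,0,0,0,100, 3.5,-5,0,0,0,0,100, 3.5,-5,0,0,0,0,100, 3.5,-5,0,0,0,0,100]' && python3 -m jog '[1.2,-6,0,0,0,-7.5,100, 1.2,-6,0,0,0,-7.5,100, 1.2,-6,0,0,0,-7.5,100, 1.2,-6,0,0,0,-7.5,100, 1.2,-6,0,0,0,-7.5,100, 1.2,-6,0,0,0,-7.5,100, 1.2,-6,0,0,0,-7.5,100, 1.2,-6,0,0,0,-7.5,100]' && python3 -m jog '[-4,-3,0,0,0,0,100, -4,-3,0,0,0,0,100, -4,-3,0,0,0,0,100, -2,-0.5,-3,0,0,0,100, 0,0,-5,0,0,0,100, 0,0,-5,0,0,0,100, 0,0,0,0,0,0,100, 0,0,0,0,0,0,100]'
cat > look.py <<'E'
from h import *
import sys
from scipy.spatial.transform import Rotation as R
np.set_printoptions(precision=2,suppress=True)
s=r.sense();M=R.from_quat(s["eef_rot"]).as_matrix();print(s["time_s"],s["ee_pos"],"tool y",M[:,1],"z",M[:,2])
im=r.camera("wrist");cv2.imwrite(f"pics/{sys.argv[1]}.png",im[:,:,::-1])
for q in r.cut_out("wrist","cake"):
    m=q["region"];zs=float(sys.argv[2])
    pts=np.array([at("wrist",(c,w),zs)[:2] for w,c in zip(*np.nonzero(m))]).astype(np.float32)
    print(q["conf"],q["box"],cv2.minAreaRect(pts))
for q in r.tip_of("wrist","cake"): print(q,at("wrist",q["location"],zs-38))
E
python3 look.py w1 38
```

```text
time_s: 1.9
ee_pos: [411.6, 309.6, 351.7]
eef_rot: [0.148, 0.989, 0.0, 0.0]
force: [1.2, 0.2, 0.4]
gripper_width: 0.996
grasp_force: 0.0
time_s: 2.9
ee_pos: [507.0, -170.2, 351.7]
eef_rot: [0.624, 0.781, 0.0, 0.0]
force: [1.3, 0.3, 0.3]
gripper_width: 0.997
grasp_force: 0.0
time_s: 3.9
ee_pos: [367.7, -264.6, 222.9]
eef_rot: [0.623, 0.782, 0.0, 0.002]
force: [0.5, 0.1, 0.6]
gripper_width: 1.003
grasp_force: 0.0
3.9 [ 367.73 -264.61  222.92] tool y [0.97 0.22 0.  ] z [ 0. -0. -1.]Traceback (most recent call last):
  File "look.py", line 9, in <module>
    pts=np.array([at("wrist",(c,w),zs)[:2] for w,c in zip(*np.nonzero(m))]).astype(np.float32)
                  ~~^^^^^^^^^^^^^^^^^^
  File "h.py", line 12, in at
    o,d=ray(cam,px);return o+d*(z-o[2])/d[2]
        ~~~^^^^^^^^
  File "h.py", line 7, in ray
    s=r.sense();T=np.eye(4);T[:3,:3]=R.from_quat(s["eef_rot"]).as_matrix();T[:3,3]=s["ee_pos"]
ValueError: time passes only in moves, steps and waits
```

View pics/w1.png

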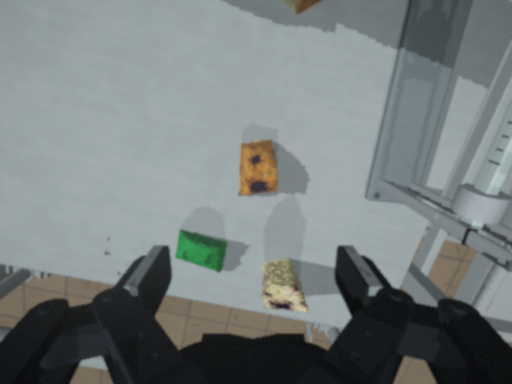

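The wrist picture shows the orange cake at (258,168), the green one at (202,251), and a tall cake at (284,287). The sense limit broke the script, so I'll cache the pose.

```bash
python3 - <<'E'
t=open('h.py').read()
t=t.replace("def ray","S=None\ndef ray").replace("        s=r.sense();T=","        global S\n        S=S or r.sense();s=S;T=")
open('h.py','w').write(t)
t=open('look.py').read().replace("s=r.sense();","import h;s=h.S=r.sense();");open('look.py','w').write(t)
E
python3 look.py w1b 38
```

```text
4.0 [ 368.03 -264.72  223.38] tool y [0.97 0.22 0.  ] z [ 0. -0. -1.]
0.93 [172.3, 231.1, 227.5, 269.8] ((324.7783508300781, -380.2125549316406), (45.74127197265625, 64.0012435913086), 87.29214477539062)Traceback (most recent call last):
  File "look.py", line 9, in <module>
    pts=np.array([at("wrist",(c,w),zs)[:2] for w,c in zip(*np.nonzero(m))]).astype(np.float32)
                  ~~^^^^^^^^^^^^^^^^^^
  File "h.py", line 14, in at
    o,d=ray(cam,px);return o+d*(z-o[2])/d[2]
        ~~~^^^^^^^^
  File "h.py", line 5, in ray
    p=r.camera_params(cam);K=np.array(p["mtx"]);
ValueError: time passes only in moves, steps and waits
```

```bash
sed -i 's/r\.camera_params(/CP(/; s/^S=None/S=None\nfrom functools import lru_cache\nCP=lru_cache(None)(r.camera_params)/' h.py; python3 look.py w1c 38
```

```text
4.1 [ 367.7  -264.35  222.98] tool y [0.97 0.22 0.  ] z [ 0. -0. -1.]
0.83 [171.5, 229.0, 228.1, 273.2] ((324.7479553222656, -380.58087158203125), (46.933738708496094, 66.5689697265625), 84.6845474243164)
0.77 [239.9, 141.5, 277.0, 195.3] ((371.8988037109375, -257.0967102050781), (46.885406494140625, 66.23950958251953), 12.935091972351074)
0.67 [262.5, 258.6, 308.6, 312.3] ((441.19683837890625, -411.9401550292969), (57.36177062988281, 90.71034240722656), 27.046579360961914)
{'location': [200.8, 246.0], 'conf': 0.71} [ 320.96 -394.24    0.  ]
```

```bash
python3 -m jog '[0.3,0.2,-5,0,0,0,100, 0,0,-5,0,0,0,100, 0,0,-5,0,0,0,100, 0,0,-3,0,0,0,100, 0,0,-2,0,0,0,100, 0,0,-1,0,0,0,100, 0,0,-0.9,0,0,0,100, 0,0,0,0,0,0,100]' && python3 -m jog '[0,0,0,0,0,0,0, 0,0,0,0,0,0,0, 0,0,0,0,0,0,0, 0,0,0,0,0,0,0, 0,0,0,0,0,0,0, 0,0,0,0,0,0,0, 0,0,0,0,0,0,0, 0,0,0,0,0,0,0]'
```

```text
time_s: 5.25
ee_pos: [369.8, -261.7, 2.3]
eef_rot: [0.623, 0.782, 0.0, 0.0]
force: [-0.2, 0.5, -0.6]
gripper_width: 0.997
grasp_force: 0.0
time_s: 6.25
ee_pos: [370.8, -261.9, 3.7]
eef_rot: [0.623, 0.782, 0.001, 0.001]
force: [-0.1, 1.8, 10.6]
gripper_width: 0.526
grasp_force: 58.7
```

```bash
python3 -m jog '[0,0,3,0,0,0,0, 0,0,5,0,0,0,0, 0,0,6,0,0,0,0, 0,0,6,0,0,0,0, 0,0,6,0,0,0,0, 0,0,4,0,0,0,0, 0,0,0,0,0,0,0, 0,0,0,0,0,0,0]' && python3 -m jog '[1,3,0,0,0,-1,0, 1.7,5.4,0,0,0,-1,0, 1.7,5.4,0,0,0,-1,0, 1.7,5.4,0,0,0,-1,0, 1.7,5.4,0,0,0,-1,0, 1.7,5.4,0,0,0,-1,0, 1.7,5.4,0,0,0,-1,0, 1.5,4.5,0,0,0,0,0]' && python3 -m jog '[0.2,1,0,0,0,0,0, 0.2,1,0,0,0,0,0, 0,0,0,0,0,0,0, 0,0,0,0,0,0,0, 0,0,0,0,0,0,0, 0,0,0,0,0,0,0, 0,0,0,0,0,0,0, 0,0,0,0,0,0,0]'
python3 - <<'E'
import h
from h import *
np.set_printoptions(precision=1,suppress=True)
s=h.S=r.sense();print(s["ee_pos"])
im=r.camera("wrist");im2=r.camera("top")
cv2.imwrite("pics/w2.png",np.hstack([cv2.resize(im,(400,300)),cv2.resize(im2[100:250,90:290],(400,300))])[:,:,::-1])
for c in("wrist","top"):
  for q in r.tip_of(c,"pan_floor"): print(c,q,at(c,q["location"],154))
E
```

```text
time_s: 7.25
ee_pos: [368.8, -260.6, 301.2]
eef_rot: [0.623, 0.782, 0.0, -0.001]
force: [0.7, -0.5, -2.4]
gripper_width: 0.52
grasp_force: 60.7
time_s: 8.25
ee_pos: [495.7, 139.7, 299.7]
eef_rot: [0.669, 0.743, -0.002, -0.001]
force: [0.2, 0.1, -0.9]
gripper_width: 0.523
grasp_force: 60.7
time_s: 9.25
ee_pos: [500.7, 157.3, 302.3]
eef_rot: [0.67, 0.743, 0.0, -0.0]
force: [0.3, -0.1, -1.8]
gripper_width: 0.524
grasp_force: 60.7
[500.7 157.3 302.3]
wrist {'location': [256.1, 170.6], 'conf': 0.9} [502.5 169.5 154. ]
top {'location': [146.1, 173.9], 'conf': 0.62} [493.3 172.3 154. ]
```

View pics/w2.png

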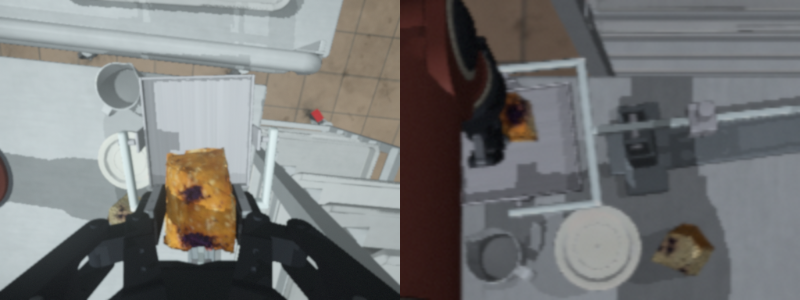

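The cake is held over the pan and aligned with it. The pan centre is about (500,167), so I shift +9 mm in y and lower.

```bash
python3 -m jog '[0,0.9,-3,0,0,0,0, 0,0,-3,0,0,0,0, 0,0,-3,0,0,0,0, 0,0,-2,0,0,0,0, 0,0,-1.5,0,0,0,0, 0,0,-0.5,0,0,0,0, 0,0,-0.4,0,0,0,0, 0,0,0,0,0,0,0]' && python3 -m jog '[0,0,-0.3,0,0,0,0, 0,0,-0.3,0,0,0,0, 0,0,-0.3,0,0,0,0, 0,0,-0.3,0,0,0,0, 0,0,-0.3,0,0,0,0, 0,0,-0.3,0,0,0,0, 0,0,0,0,0,0,0, 0,0,0,0,0,0,0]'
python3 - <<'E'
import h
from h import *
s=h.S=r.sense();print(s["ee_pos"],s["force"])
im=r.camera("wrist");im2=r.camera("side")
cv2.imwrite("pics/w3.png",np.hstack([cv2.resize(im,(400,300)),cv2.resize(im2[150:300,150:350],(400,300))])[:,:,::-1])
E
```

```text
time_s: 10.45
ee_pos: [501.0, 166.4, 168.6]
eef_rot: [0.669, 0.743, 0.0, 0.0]
force: [-0.1, -0.6, -0.4]
gripper_width: 0.525
grasp_force: 60.7
time_s: 11.45
ee_pos: [500.6, 166.2, 150.3]
eef_rot: [0.67, 0.743, -0.0, -0.0]
force: [0.4, -0.8, -0.9]
gripper_width: 0.526
grasp_force: 60.8
[500.60584628 166.24582022 150.27020108] [ 0.3599178  -0.81317234 -0.89928938]
```

View pics/w3.png

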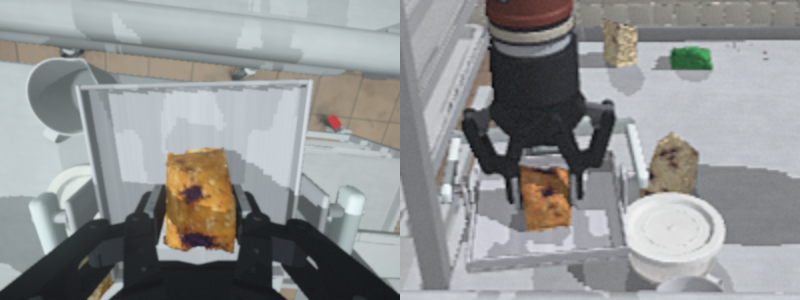

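```bash
python3 -m jog '[0,0,-0.3,0,0,0,0, 0,0,-0.3,0,0,0,0, 0,0,-0.3,0,0,0,0, 0,0,-0.3,0,0,0,0, 0,0,-0.3,0,0,0,0, 0,0,-0.2,0,0,0,0, 0,0,0,0,0,0,0, 0,0,0,0,0,0,0]'
python3 - <<'E'
import h
from h import *
np.set_printoptions(precision=1,suppress=True)
s=h.S=r.sense();print(s["ee_pos"],s["force"])
im=r.camera("wrist");im2=r.camera("side")
for q in r.tip_of("wrist","pan_floor"):print(q)
cv2.imwrite("pics/w4.png",np.hstack([cv2.resize(im,(400,300)),cv2.resize(im2[150:300,150:350],(400,300))])[:,:,::-1])
E
```

```text
time_s: 12.55
ee_pos: [500.5, 166.3, 133.3]
eef_rot: [0.67, 0.743, -0.0, -0.0]
force: [-0.3, -0.0, -0.8]
gripper_width: 0.526
grasp_force: 60.8
[500.5 166.3 133.3] [-0.3 -0.  -0.8]
```

View pics/w4.png

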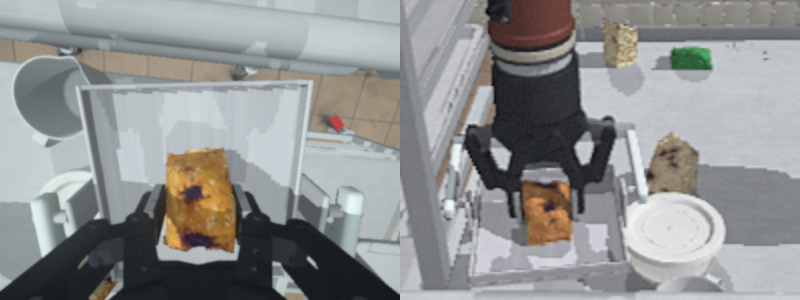

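In the wrist view the pan moves down together with the cake (rim fixed at row 85), so they are in contact. I lower to near the stop and release gently.

```bash
python3 -m jog '[0,0,-0.2,0,0,0,0, 0,0,-0.2,0,0,0,0, 0,0,-0.2,0,0,0,0, 0,0,0,0,0,0,0, 0,0,0,0,0,0,75, 0,0,0,0,0,0,75, 0,0,0,0,0,0,75, 0,0,0,0,0,0,75]' && python3 -m jog '[0,0,0,0,0,0,75, 0,0,0,0,0,0,75, 0,0,1,0,0,0,75, 0,0,2,0,0,0,75, 0,0,3,0,0,0,75, 0,0,4,0,0,0,75, 0,0,5,0,0,0,75, 0,0,3,0,0,0,75]'
cat > knob.py <<'E'
import h,sys
from h import *
np.set_printoptions(precision=1,suppress=True)
s=h.S=r.sense();print(s["time_s"],s["ee_pos"])
im=r.camera("wrist");im2=r.camera("side");im3=r.camera("top")
cv2.imwrite(f"pics/{sys.argv[1]}.png",np.vstack([np.hstack([cv2.resize(im,(400,300)),cv2.resize(im2[150:300,150:350],(400,300))]),np.hstack([cv2.resize(im3[110:260,100:330],(400,260)),cv2.resize(im2[130:260,190:250],(400,260))])])[:,:,::-1])
for c in("wrist","side","top"):
  for l,z in(("poise_knob",215),("pan_floor",124),("cake",124)):
    for q in r.tip_of(c,l): print(c,l,np.array(q["location"]),round(q["conf"],2),at(c,q["location"],z))
E
python3 knob.py w5
```

```text
time_s: 13.7
ee_pos: [500.7, 166.4, 127.2]
eef_rot: [0.669, 0.743, -0.0, -0.0]
force: [0.1, 0.2, 0.1]
gripper_width: 0.75
grasp_force: 0.0
time_s: 14.7
ee_pos: [501.5, 166.2, 310.7]
eef_rot: [0.67, 0.743, 0.002, 0.001]
force: [-0.2, 0.1, 0.2]
gripper_width: 0.751
grasp_force: 0.0
14.7 [501.5 166.2 310.7]
wrist cake [253.2 174.3] 0.8 [502.5 165.4 124. ]
side poise_knob [218.6 163.3] 0.68 [536.  -86.6 215. ]
side poise_knob [295.7 323.9] 0.38 [381.2 389.3 215. ]
side pan_floor [224.7 260.4] 0.97 [501.  162.5 124. ]
side cake [221.3 261.9] 0.86 [507.1 166.9 124. ]
top poise_knob [236.4 153.9] 0.78 [531.7 -57.2 215. ]
top poise_knob [235.7 222.9] 0.3 [364.6 -55.7 215. ]
top poise_knob [148.7 178.6] 0.28 [471.4 152.8 215. ]
top pan_floor [150.4 175.7] 0.62 [493.7 167.4 124. ]
top pan_floor [236.1 153.1] 0.39 [553.5 -54.9 124. ]
top cake [358.4 245.1] 0.79 [ 312.6 -369.1  124. ]
top cake [150.6 173. ] 0.63 [500.8 167.1 124. ]
```

View pics/w5.png

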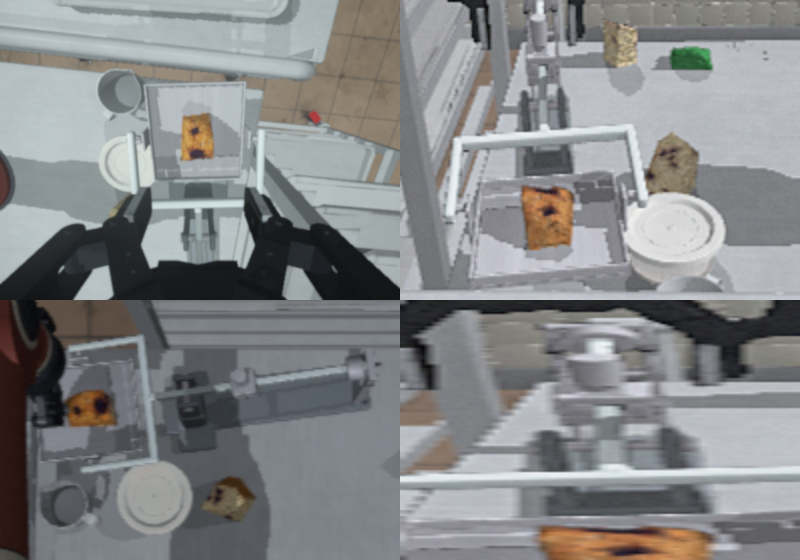

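The cake stands centred in the pan, released, and the pan end is down. The poise is about 85 mm from the pivot (top crop (243,380)). I go above it with the fingers in line with the beam, so they straddle the knob without pinching, and look.

```bash
python3 -m jog '[0.4,-3,2,0,0,10,60, 0.4,-3,0,0,0,10,60, 0.4,-3,0,0,0,10,50, 0.4,-3,0,0,0,10,50, 0.4,-3,0,0,0,10,50, 0.4,-3,0,0,0,10,50, 0.4,-3,0,0,0,10,50, 0,-2,0,0,0,10,50]' && python3 -m jog '[0,0,0,0,0,10,50, 0,0,0,0,0,0,50, 0,0,0,0,0,0,50, 0,0,0,0,0,0,50, 0,0,0,0,0,0,50, 0,0,0,0,0,0,50, 0,0,0,0,0,0,50, 0,0,0,0,0,0,50]'
python3 - <<'E'
import h
from h import *
np.set_printoptions(precision=2,suppress=True)
from scipy.spatial.transform import Rotation as R
s=h.S=r.sense();print(s["time_s"],s["ee_pos"],R.from_quat(s["eef_rot"]).as_matrix()[:,1],s["qpos"])
im=r.camera("wrist");im2=r.camera("side");r.camera("top");
cv2.imwrite("pics/w6.png",np.hstack([cv2.resize(im,(480,360)),cv2.resize(im2[130:280,170:270],(240,360))])[:,:,::-1])
L={}
for c in("wrist","side","top"):
    for q in r.tip_of(c,"poise_knob"): L.setdefault(c,q["location"]);print(c,np.array(q["location"]),q["conf"],at(c,q["location"],224))
k=list(L)
for i in range(len(k)):
  for j in range(i): print(k[i],k[j],tri(k[i],L[k[i]],k[j],L[k[j]]))
E
```

```text
time_s: 16.3
ee_pos: [528.6, -65.6, 327.0]
eef_rot: [0.034, 0.999, -0.0, -0.0]
force: [-0.7, -0.3, -0.1]
gripper_width: 0.499
grasp_force: 0.0
time_s: 17.3
ee_pos: [528.7, -63.6, 327.3]
eef_rot: [-0.052, 0.999, -0.0, 0.0]
force: [-0.2, 0.5, -0.1]
gripper_width: 0.5
grasp_force: 0.0
17.3 [528.7  -63.63 327.34] [-0.1   0.99 -0.  ] [-0.05  0.35  0.18  1.61 -0.07  1.19  1.82]
wrist [256.  191.8] 0.63 [525.97 -60.85 224.  ]
side [220.3 165.5] 0.8 [527.67 -55.38 224.  ]
side wrist (array([527.67, -60.72, 221.21]), np.float64(1.6614939290050654))
```

View pics/w6.png

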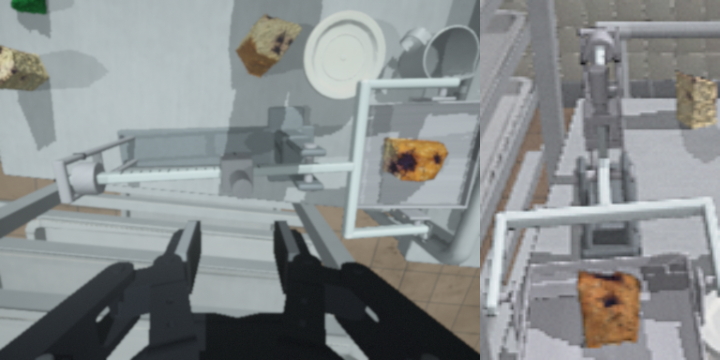

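The wrist picture shows the knob at (238,170) of the 480×360 panel, the beam aligned with the image, and the fingers on either side. Triangulated, the knob is at (527,-61,221). I go down round it and push outward slowly.

```bash
python3 -m jog '[-0.15,0.3,-3,0,0,0,50, 0,0,-3,0,0,0,50, 0,0,-2,0,0,0,50, 0,0,-1.5,0,0,0,50, 0,0,-1.4,0,0,0,50, 0,0,0,0,0,0,50, 0.05,-0.5,0,0,0,0,50, 0.05,-0.5,0,0,0,0,50]' && python3 -m jog '[0.05,-0.4,0,0,0,0,50, 0.05,-0.4,0,0,0,0,50, 0.05,-0.4,0,0,0,0,50, 0.05,-0.4,0,0,0,0,50, 0.05,-0.4,0,0,0,0,50, 0.05,-0.4,0,0,0,0,50, 0.05,-0.4,0,0,0,0,50, 0.05,-0.4,0,0,0,0,50]'
python3 - <<'E'
import h
from h import *
np.set_printoptions(precision=2,suppress=True)
s=h.S=r.sense();print(s["time_s"],s["ee_pos"],s["force"])
r.camera("wrist");r.camera("side")
L={}
for c in("wrist","side"):
    for q in r.tip_of(c,"poise_knob"): L.setdefault(c,q["location"]);print(c,np.array(q["location"]),q["conf"],at(c,q["location"],224))
k=list(L)
if len(k)>1: print(tri(k[0],L[k[0]],k[1],L[k[1]]))
E
```

```text
time_s: 18.6
ee_pos: [528.8, -71.1, 219.1]
eef_rot: [-0.052, 0.999, -0.0, 0.001]
force: [-0.2, 1.5, 0.4]
gripper_width: 0.499
grasp_force: 0.9
time_s: 19.6
ee_pos: [532.2, -102.9, 218.2]
eef_rot: [-0.052, 0.999, 0.0, -0.0]
force: [0.6, 3.2, -0.7]
gripper_width: 0.499
grasp_force: 0.9
19.6 [ 532.18 -102.87  218.24] [ 0.57  3.16 -0.69]
wrist [271.6 253.5] 0.85 [530.92 -92.53 224.  ]
side [285.1 278.7] 0.42 [391.88 318.03 224.  ]
side [222.2 258.3] 0.38 [486.61 274.31 224.  ]
side [297.4 324.2] 0.22 [379.97 397.34 224.  ]
(array([492.93, -13.74,  23.29]), np.float64(285.66987865943327))
```

```bash
python3 -m jog '[0.05,-0.4,0,0,0,0,50, 0.05,-0.4,0,0,0,0,50, 0.05,-0.4,0,0,0,0,50, 0.05,-0.4,0,0,0,0,50, 0.05,-0.4,0,0,0,0,50, 0.05,-0.4,0,0,0,0,50, 0.05,-0.4,0,0,0,0,50, 0.05,-0.4,0,0,0,0,50]' && python3 -m jog '[0,0.5,0,0,0,0,50, 0,0.5,0,0,0,0,50, 0,0,0,0,0,0,50, 0,0,0,0,0,0,50, 0,0,0,0,0,0,50, 0,0,0,0,0,0,50, 0,0,0,0,0,0,50, 0,0,0,0,0,0,50]'
cat > m.py <<'E'
import h,sys
from h import *
np.set_printoptions(precision=2,suppress=True)
s=h.S=r.sense();print(s["time_s"],s["ee_pos"],s["force"])
a=r.camera("wrist");b=r.camera("side");t=r.camera("top")
for c,l,z in(("wrist","poise_knob",220),("top","poise_knob",220),("side","pan_floor",139),("side","cake",139),("top","pan_floor",139)):
    for q in r.tip_of(c,l)[:2]: print(c,l,np.array(q["location"]),round(q["conf"],2),at(c,q["location"],z))
f=lambda x,w,hh:cv2.resize(x,(w,hh),interpolation=cv2.INTER_CUBIC)
cv2.imwrite(f"pics/{sys.argv[1]}.png",np.hstack([f(a,400,300),f(b[130:280,170:270],200,300),f(b[140:200,205:245],200,300)])[:,:,::-1])
E
python3 m.py w7
python3 - <<'E'
from h import *
np.set_printoptions(precision=1,suppress=True)
for z in(124,139,154): print(z,proj("side",np.array([501,166,z])))
E
```

```text
time_s: 20.8
ee_pos: [536.1, -134.9, 218.2]
eef_rot: [-0.052, 0.999, -0.0, -0.0]
force: [-2.1, 1.1, -0.7]
gripper_width: 0.492
grasp_force: 0.8
time_s: 21.8
ee_pos: [536.2, -124.7, 218.3]
eef_rot: [-0.052, 0.999, -0.0, 0.0]
force: [0.4, 0.1, -0.1]
gripper_width: 0.498
grasp_force: 0.0
21.8 [ 536.2  -124.69  218.29] [ 0.41  0.07 -0.07]
wrist poise_knob [251.9 249.4] 0.92 [ 535.76 -125.07  220.  ]
side pan_floor [226.8 254. ] 0.95 [496.05 161.33 139.  ]
side cake [221.4 257.1] 0.74 [505.47 170.53 139.  ]
side cake [292.4 181.9] 0.48 [ 353.06 -131.14  139.  ]
top pan_floor [149.7 175.9] 0.7 [490.64 166.15 139.  ]
124 [224.5 261.6]
139 [224.  255.6]
154 [223.5 249.4]
```

View pics/w7.png

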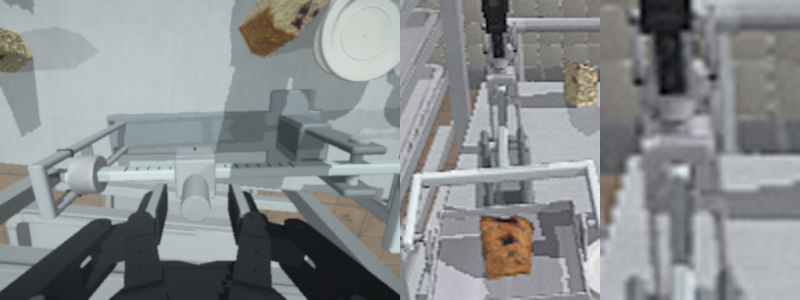

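The wrist picture shows the knob at (195,205), free between the fingers. The pan now stands about 6 px higher in the side view, so the beam is near level. I measure the tilt by matching fork and pan patches against the two stop pictures (empty = -0.1, loaded = +0.1).

```bash
cat > tilt.py <<'E'
from h import *
import sys
g=lambda x:cv2.cvtColor(x,cv2.COLOR_RGB2GRAY).astype(np.float32)
e=g(cv2.imread("pics/side0.png")[:,:,::-1].copy())
w=cv2.imread("pics/w5.png")[:300,400:800][:,:,::-1]
l=e.copy();l[150:300,150:350]=g(cv2.resize(w,(200,150),interpolation=cv2.INTER_AREA))
now=[]
for i in range(4): now.append(g(r.camera("side")))
n=np.mean(now,0)
def gy(x): return cv2.GaussianBlur(cv2.Sobel(x,cv2.CV_32F,0,1),(3,3),0)
def row(t,im,b):   # where patch b of t lies in im: row shift, subpixel
    x0,y0,x1,y1=b;k=8
    T=cv2.resize(gy(t)[y0:y1,x0:x1],None,fx=k,fy=k,interpolation=cv2.INTER_CUBIC)
    I=cv2.resize(gy(im)[y0-16:y1+16,x0-3:x1+3],None,fx=k,fy=k,interpolation=cv2.INTER_CUBIC)
    m=cv2.matchTemplate(I,T,cv2.TM_CCOEFF_NORMED);_,v,_,p=cv2.minMaxLoc(m);return p[1]/k-16,v
for n_,b in dict(forkL=(172,216,186,240),forkR=(262,206,276,236),panFront=(190,268,258,290),panBack=(190,222,260,234),all=(172,206,276,290)).items():
    el=row(e,l,b);en=row(e,n,b);b2=tuple(np.array(b)+[0,int(round(el[0])),0,int(round(el[0]))]);ln=row(l,n,b2)
    print(n_,"e->l %.2f (%.2f) e->now %.2f (%.2f) l->now %.2f (%.2f)"%(el+en+ln),"tilt %.3f"%(-.1+.2*en[0]/(en[0]-ln[0])))
a,v=row(now[0],now[3],(172,206,276,290));print("motion",a,v)
E
python3 tilt.py
```

```text
forkL e->l 5.12 (0.41) e->now 2.75 (0.42) l->now -2.25 (0.83) tilt 0.010
forkR e->l 6.25 (0.29) e->now 4.50 (0.31) l->now -0.62 (0.76) tilt 0.076
panFront e->l 11.62 (0.52) e->now 6.12 (0.38) l->now -5.75 (0.61) tilt 0.003
panBack e->l 14.12 (0.35) e->now 8.88 (0.34) l->now -5.25 (0.88) tilt 0.026
all e->l 4.75 (0.35) e->now 2.50 (0.34) l->now -1.62 (0.37) tilt 0.021
motion 0.0 0.9923924207687378
```

The beam reads about +0.01 rad and is still. I lift clear and check the tip against the loop marks from the side with the wrist camera tilted.

```bash
python3 -m jog '[0,0,3,0,0,0,50, 0,0,5,0,0,0,50, 0,0,4,0,0,0,50, -4,-4,0,0,0,0,50, -4,-4,0,0,0,0,50, -3,-4,0,0,-10,0,50, 0,0,-2,0,-10,0,50, 0,0,-2,0,-10,0,50]' && python3 -m jog '[0,0,-2,0,-10,0,50, 0,0,0,0,-10,0,50, 0,0,0,0,0,0,50, 0,0,0,0,0,0,50, 0,0,0,0,0,0,50, 0,0,0,0,0,0,50, 0,0,0,0,0,0,50, 0,0,0,0,0,0,50]'; python3 tilt.py
python3 - <<'E'
import h
from h import *
s=r.sense();print(s["ee_pos"],s["eef_rot"])
im=r.camera("wrist");cv2.imwrite("pics/raw8.png",im[:,:,::-1])
h.S=s
T=CP("wrist")
from scipy.spatial.transform import Rotation as R
M=np.eye(4);M[:3,:3]=R.from_quat(s["eef_rot"]).as_matrix();M[:3,3]=s["ee_pos"]
W=np.linalg.inv(M@np.array(T["T_tool_cam"]))
for n,P in dict(loop170=(543.8,-247,170),loop210=(544,-247,210)).items():
    c=W@np.append(P,1);u=np.array(T["mtx"])@c[:3];print(n,u[:2]/u[2],c[2])
b,S_=(u[:2]/u[2]).astype(int),90
x0=max(0,min(512-200,b[0]-100));y0=max(0,min(384-150,b[1]-60));print(x0,y0)
cv2.imwrite("pics/w8.png",cv2.resize(im[y0:y0+150,x0:x0+200,::-1],(800,600),interpolation=cv2.INTER_CUBIC))
E
```

```text
time_s: 23.4
ee_pos: [427.2, -243.0, 301.8]
eef_rot: [-0.052, 0.967, -0.01, 0.249]
force: [0.9, 2.0, -0.8]
gripper_width: 0.496
grasp_force: 0.0
time_s: 24.4
ee_pos: [428.7, -243.4, 266.6]
eef_rot: [-0.055, 0.963, -0.005, 0.265]
force: [-0.5, -0.2, -0.6]
gripper_width: 0.498
grasp_force: 0.0
forkL e->l 5.12 (0.41) e->now 2.50 (0.41) l->now -2.38 (0.82) tilt 0.003
forkR e->l 6.25 (0.29) e->now -8.25 (0.30) l->now -1.00 (0.77) tilt 0.128
panFront e->l 11.62 (0.52) e->now 5.75 (0.55) l->now -6.00 (0.69) tilt -0.002
panBack e->l 14.12 (0.35) e->now 10.88 (0.24) l->now -5.25 (0.83) tilt 0.035
all e->l 4.75 (0.35) e->now 2.25 (0.36) l->now -1.88 (0.37) tilt 0.009
motion 0.0 0.9982743859291077
[ 428.33623641 -243.91166528  266.45672634] [-0.05448447  0.96261639 -0.00487383  0.26528734]
loop170 [242.44814291 226.41334578] 309.16941249151995
loop210 [239.90940403 259.17455738] 282.58893500599686
139 199
```

View pics/w8.png

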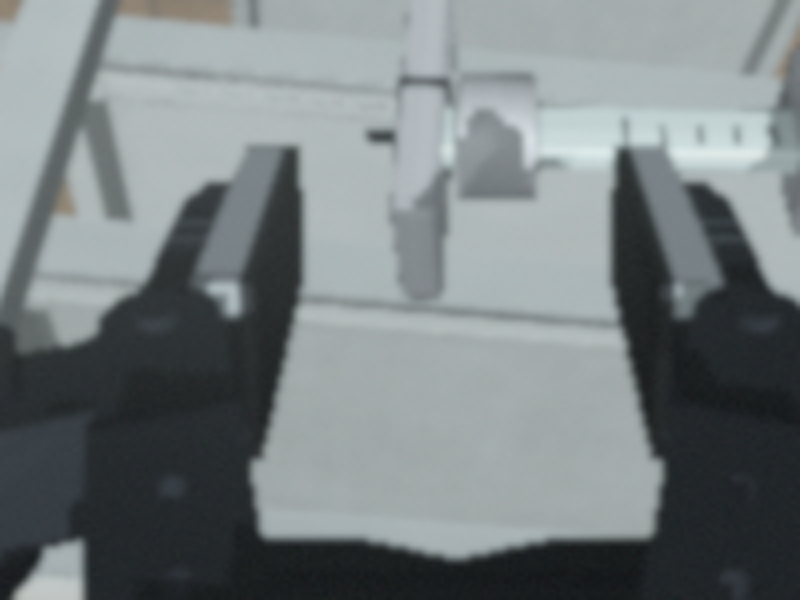

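The tip's black pointer is at crop (380,135), which is pixel (234,232.7). The mark on the loop's near post is at crop (425,82), which is pixel (245,219.5). I work out the tip height relative to the mark.

Run:
```python
import h
from h import *
np.set_printoptions(precision=1,suppress=True)
h.S={"ee_pos":np.array([428.33623641,-243.91166528,266.45672634]),"eef_rot":[-0.05448447,0.96261639,-0.00487383,0.26528734]}
n=np.array([.995,.103,0]);o=np.array([517.,15,0])
def onx(px,x):
    c,d=ray("wrist",px);t=(x-n@(c-o))/(n@d);return c+d*t
for half in(20,23):
    print(half,"mark",onx((245.2,219.5),-half),"tip",onx((234,232.7),0))
# other known heights: beam top/bottom edges at crop (600,110)-(600,165), loop top
for p in((600,110),(600,165),(420,295)): print(p,onx((139+p[0]/4,199+p[1]/4),0))
# expected full pan travel for 15 mm in the side view
for y in(94,166,238): print(y,proj("side",np.array([501,y,124.]))[1]-proj("side",np.array([501,y,139.]))[1])
```

```text
20 mark [ 523.8 -245.3  175.2] tip [ 545.  -255.5  178.4]
23 mark [ 520.8 -245.4  177.4] tip [ 545.  -255.5  178.4]
(600, 110) [ 538.9 -196.2  167.9]
(600, 165) [ 538.9 -197.   185.7]
(420, 295) [ 543.6 -242.   224.4]
94 5.756744011072925
166 6.0291898421683925
238 6.302584049948621
```

All readings agree: the tilt is about +0.007 rad, the beam is still, and the hand is clear.

```bash
python3 -c "
from bench import r
print(r.close_job())"
```

```text
the job is handed in; nothing more can be done
None
```

I handed the job in at about 25 s with the flat cake standing in the pan, the hand clear, and the beam hanging still at about +0.007 rad by my camera readings (limit 0.03); no verdict came back.

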